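# Punch the lock position on a hatch cover

## Robot

A 6-joint arm with a two-finger parallel gripper is mounted at the origin on the work surface. World frame = base frame: x ahead of the robot, y to its left, z up, the work surface at z = 0. Lengths are in m, angles in degrees, forces in N, time in s.
With the tool pointing down it reaches from about 0.375 to 0.975 m from the base axis. Payload 3.8 kg.
Tool frame: the origin (TCP) lies on the centre line of the jaws, within the pads' length; the fingertips stand 22 mm ahead of it and the grasp point (between the pads) lies 3 mm ahead of it (env.tips_ahead is the z of the fingertips in the tool frame, in m); z points along the fingers, y is the direction in which the jaws open and shut (so a half turn about z gives the same grasp; the last joint's range is limited). The gripper opens to 85 mm and grips with 20 to 120 N. Pads are 22 mm wide; open, the fingers measure 114 mm over their backs; the gripper's body (76 mm by 85 mm) begins 54 mm behind the grasp point. The pads swing forward as they close: fully open they stand 13 mm farther back than shut.
Start: joints at [61.541, 15.12, 91.902, -0, 72.978, -2.114], TCP at [0.3, 0.605, 0.253] pointing down, gripper open.
Joint ranges: [-150.88, 150.88], [-54.13, 125.18], [17.81, 147.31], [-75.09, 255.09], [0, 152.58], [-146.25, 146.25]. Speed limits (degrees/s): [147.25, 147.25, 180, 180, 180, 180].

## Interface

Orientations are given as [roll, pitch, yaw] about the fixed x, y, z axes, in that order (R = Rz(yaw) Ry(pitch) Rx(roll)).
In Python, from bench import env gives the robot as it stands.
- The arm moves only by the tool apply_moves, never from a script. Its argument "targets" is a list of rows, each an object of numbers: "x", "y", "z": the shift along the world's x, y, z in cm; "rx", "ry", "rz": the turn, a rotation vector about the world's x, y, z in degrees; "gripper": the closure in counts, from 0 (fully open) to 255 (shut). In form: [{"x": .., "y": .., "z": .., "rx": .., "ry": .., "rz": .., "gripper": ..}, ...]. A call has 1 to 5 rows; each row is the pose to reach, as a shift and turn from the pose measured when the call began; what a row does not reach only later rows make up. A row lasts 1/8 s, in which the tool goes at most 62.5 mm and 10.7 degrees, less where a joint would pass 70% of its speed; a pose out of reach is approached as far as the arm can. A call with a gripper value outside its range is refused whole. The fingers move at their own pace and stop on an object; "force" is the grip in N (left out, the last holds). Time passes only in rows, so rows that repeat a pose let the fingers close. It gives the time, the measured TCP pose, the force and the opening at its end, in the units of the state.
- env.observe(): the state, without advancing time (a new reading comes with each control period).
- env.grab_frame(name): name is "side" or "top"; returns the picture (420x560x3 uint8, red, green, blue); there is no depth.
- env.camera_params(name): a dict with "K" (3x3 intrinsics, pixels), "R" (3x3) and "t" (3): a world point X has camera coordinates R X + t. Camera axes: x right, y down, z forward; pixel columns grow to the right and rows downward; lengths in m; the calibration is good to about 2 mm. A picture is of the moment at which its call begins. camera_params takes no time and is no camera call.
- env.hand_in(): hands the job in, once; it reports no verdict.
The state is a dict: "clock": time; "joints": joint angles; "joint_vel": joint speeds; "tau": joint torques, N m; "tool_pos": TCP position; "ee_rot": TCP orientation; "contact_force": force on the tool from outside, world axes, zero at the start; "torque": the same for the moment, N m; "gripper_width": finger opening in m.
Only numpy, scipy, OpenCV 4.12 (cv2) and the standard library are available. Lean on these libraries where they do the work, as an engineer would, in place of code of your own. Each camera call takes 0.05 s, during which the arm holds its last target.

## Task

Slide the aluminium hatch cover across the press bed, keeping it flat on the bed, until the scribed ring with the cross is centred under the punch tip. Then press the black palm knob on top of the press down until the punch meets the cover, and let it spring all the way back up, leaving the cover where it is. The punch must not come down anywhere but on the ring's centre, and the other things on the bench stay where they are.

Things in the scene. Friction and masses are not known exactly. Their poses are not given: they have to be found in the camera images.
- mark (a point): Centre of the mark on the hatch cover's top face: black ring 16 mm across with a cross of 26 mm lines. The cover is a loose flat aluminium plate 200 x 120 x 6 mm (about 0.45 kg) on the smooth press bed (friction about 0.3). Axes: x along the cover from the handle end to the marked end, y across it to the mark's side, z up. The plate's middle lies at (-75, -25) mm from the mark.
- cover_handle (a point): Centre of the grip bar of the cover's black bow handle, rigid with the cover, same axes as the mark. Bar 100 mm long (x), 14 mm wide (y), 14 mm high; its centre is 33 mm above the cover's top face, with a gap of 26 mm beneath, between two legs 14 mm thick at its ends. The mark lies at (+125, +25, -33) mm from this point.
- punch_tip (a point): Lower end (3 mm wide) of the press's vertical steel punch, 12 mm thick above its point. With the punch up it stands 20 mm above the cover's top face and 41 mm above the bench. It moves only up and down. Axes as the press.
- press: Fixed bench press; its place and turn vary. Origin on the bench, 80 mm behind (-x) the punch axis; x away from the robot, y left, z up. Flat bed, top 15 mm up, x -190 to 190, y -180 to 220 mm. Round head over the tip 56 mm across, from 104 to 180 mm up; a 36 mm wide arm joins it to a 55 mm square column, 180 mm high, at x 140, y -150 mm.
- knob_top (a point): Centre of the flat top (40 mm wide) of the black round palm knob, 54 mm in diameter, straight above the punch tip and rigid with it, 250 mm above the bench when up. It is pushed straight down against a spring that returns it.
- ram (a joint): How far knob and punch are pressed down, in m: 0 up, 0.020 when the tip meets the cover's top face, 0.022 at the stop. Takes about 3 N to start and 10 N at the cover.
- mallet: Bystander: hammer 240 mm long lying loose on the bench left of the press; origin under its middle.
- parts_bin: Bystander: blue open plastic bin 160 x 110 x 70 mm with steel brackets, loose on the bench left of the press; origin at the centre of its underside.
- rivet_jar: Bystander: closed jar 72 mm in diameter and 100 mm high, loose on the bench right of the press; origin at the centre of its underside.
Mind the look-alikes: they are no part of the job. Of the things like the part that bears mark, leave any that is red or turquoise; of the rest the larger one is meant.

How it is judged (in metres and radians):
On the way, in this order (a step that is already met when the one before it is completed fails the run):
1. the mark lies under the punch tip (within 4 mm), the punch still up (horizontal distance between mark and punch_tip below 0.004 m and value of joint ram below 0.004 m and height (world z) of mark below 0.024 m), for 0.2 s.
2. the punch is pressed down onto the mark (horizontal distance between mark and punch_tip below 0.004 m and value of joint ram above 0.018 m), for 0.05 s.
At the end, for the whole second after the job is handed in: The punch has been pressed onto the mark and is back up (within 3 mm), and the cover lies flat on the bed with the mark's centre still within 4 mm of the punch axis (horizontal distance between mark and punch_tip below 0.004 m and value of joint ram below 0.003 m and height (world z) of mark between 0.018 and 0.024 m and angle between mark's own z axis and vertical below 0.03 rad); the robot touches nothing.
It fails at once if the punch is pressed down more than 12 mm while the mark is more than 4 mm off the punch axis (value of joint ram above 0.012 m and horizontal distance between mark and punch_tip above 0.004 m).
It fails at once if the cover is lifted or tipped: either end more than about 10 mm off the bed (height (world z) of mark above 0.032 m or height (world z) of cover_handle above 0.065 m).
It fails at once if a bystander is moved more than 30 mm (distance of any of mallet, parts_bin, rivet_jar from where it was at the start of the episode above 0.03 m).
It also fails if it takes over 48 s, if anything falls off the work surface, if the arm or the gripper's body presses on something with over 40 N, if the wrist force passes 120 N, or if a joint passes its speed limit or range.

## Working session

There is one attempt and no reset: what is moved stays moved. The work goes in short steps, Python scripts to look and compute and a tool call to move; the robot and the scene stay as the last step left them, time stands still between calls to the robot, and variables do not carry over. Pictures are saved under pics/ and viewed, and the job is handed in when it is done.

Besides the shell and the picture viewer there is one more tool, called after "Request:" as name([rows], argument=value, ...), one row to a line, values as JSON. apply_moves: Moves the arm, as the interface text tells. Its arguments: {"type":"object","properties":{"targets":{"type":"array","items":{"type":"object","properties":{"x":{"type":"number"},"y":{"type":"number"},"z":{"type":"number"},"rx":{"type":"number"},"ry":{"type":"number"},"rz":{"type":"number"},"gripper":{"type":"number"}}}},"force":{"type":"number"}},"required":["targets"]}

```bash
ls; mkdir -p pics; python3 - <<'E'
from bench import env
import cv2,numpy as np
for n in("side","top"):
    f=env.grab_frame(n); cv2.imwrite(f"pics/{n}0.png",f[:,:,::-1])
    p=env.camera_params(n); print(n,p)
print(env.observe())
E
```

```text
pics
side {'K': array([[521.22182249,   0.        , 277.85040964],
       [  0.        , 521.22182249, 199.79317005],
       [  0.        ,   0.        ,   1.        ]]), 'R': array([[ 0.81951141, -0.57286799,  0.0149436 ],
       [-0.4086405 , -0.60246157, -0.68560411],
       [ 0.40176359,  0.55575383, -0.7278212 ]]), 't': array([-0.33823454,  0.27007862,  1.42101382])}
top {'K': array([[410.40959355,   0.        , 276.78529828],
       [  0.        , 410.40959355, 210.90618471],
       [  0.        ,   0.        ,   1.        ]]), 'R': array([[ 0.00160212, -0.99989992,  0.0140563 ],
       [-0.98931004, -0.00363452, -0.14578212],
       [ 0.14581861, -0.01367248, -0.98921686]]), 't': array([-0.01606248,  0.44650399,  1.47554931])}
{'clock': 0.1, 'joints': array([ 6.15415142e+01,  1.51661476e+01,  9.19755870e+01, -9.00953335e-04,
        7.29778210e+01, -2.11339178e+00]), 'joint_vel': array([ 0.04364201, -0.14095856, -0.16548167,  0.03065472, -0.01150218,
       -0.0302279 ]), 'tau': array([-5.57160445e-05, -5.16705179e+01, -3.68592131e+01, -5.81150948e-05,
        6.30834125e-03,  1.64218591e-06]), 'tool_pos': array([0.29924376, 0.60433536, 0.25205079]), 'ee_rot': array([-1.79880494e+02, -3.54853743e-03,  1.53655167e+02]), 'contact_force': array([-0.72977083,  0.43020672,  0.2871902 ]), 'torque': array([ 0.00548404, -0.03338532, -0.0329859 ]), 'gripper_width': 0.08552965650451179}
```

View pics/side0.png

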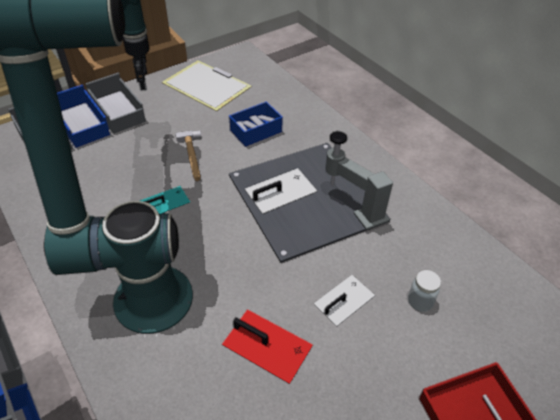

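View pics/top0.png

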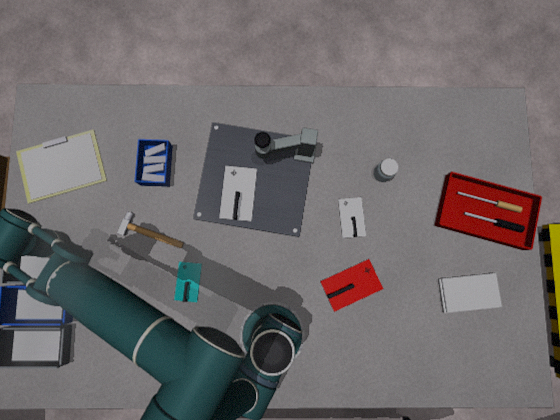

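In these pictures the candidates for the cover are:
- a bare plate on the bed: side (281,190), top (238,193)
- a smaller bare plate on the bench: side (345,300), top (352,217)
- a red plate: side (267,345), top (351,285)
- a turquoise plate: side (165,200), top (187,283)

Leaving red and turquoise, the larger bare plate is the one on the bed. I'll check it in close crops.

```bash
python3 - <<'E'
import cv2
s=cv2.imread("pics/side0.png");t=cv2.imread("pics/top0.png")
cv2.imwrite("pics/s0c.png",cv2.resize(s[120:270,220:400],None,fx=4.4,fy=4,interpolation=cv2.INTER_CUBIC)) if 0 else cv2.imwrite("pics/s0c.png",cv2.resize(s[120:265,225:400],None,fx=4,fy=4,interpolation=cv2.INTER_CUBIC))
cv2.imwrite("pics/t0c.png",cv2.resize(t[115:245,190:325],None,fx=4.5,fy=4.5,interpolation=cv2.INTER_CUBIC))
E
```

```text
(no output)
```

View pics/s0c.png

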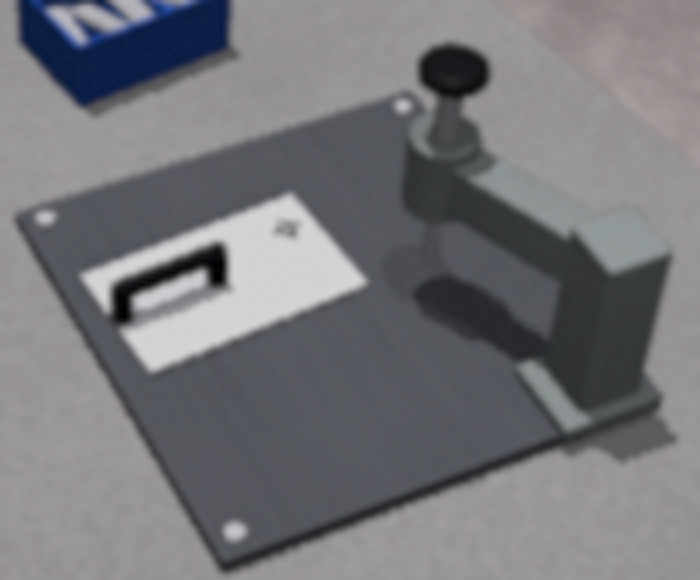

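View pics/t0c.png

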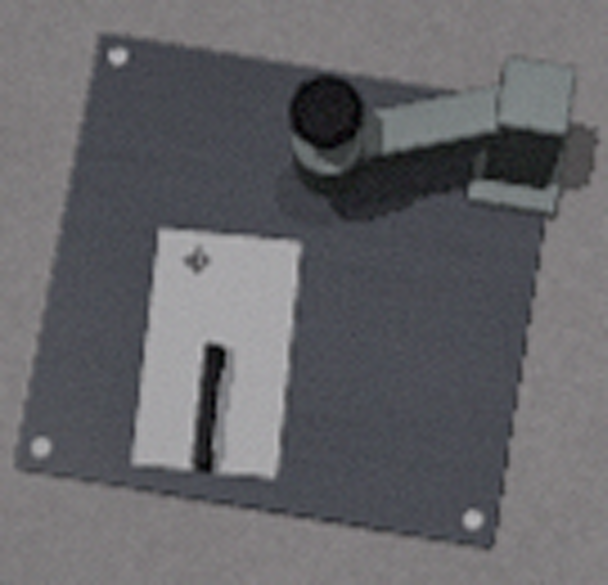

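```bash
cat > fit.py <<'E'
import numpy as np
from scipy.optimize import least_squares
from bench import env
P={n:env.camera_params(n) for n in("side","top")}
def proj(n,X):
    p=P[n];c=p["R"]@np.asarray(X)+p["t"];u=p["K"]@c;return u[:2]/u[2]
def W(q,l):
    c,s=np.cos(q[2]),np.sin(q[2]);return np.array([q[0]+c*l[0]-s*l[1],q[1]+s*l[0]+c*l[1],l[2]])
def fit(obs,q0):
    # obs: list (cam,(u,v),local xyz)
    f=lambda q:np.concatenate([proj(n,W(q,l))-np.array(uv) for n,uv,l in obs])
    r=least_squares(f,q0,loss="soft_l1");return r.x,f(r.x).reshape(-1,2)
def ray(n,uv,z):
    p=P[n];d=p["R"].T@np.linalg.inv(p["K"])@np.array([uv[0],uv[1],1.]);o=-p["R"].T@p["t"]
    return o+d*(z-o[2])/d[2]
E
cat > a.py <<'E'
from fit import *
S=lambda u,v:(225+(u-1.5)/4,120+(v-1.5)/4)
T=lambda u,v:(190+(u-1.75)/4.5,115+(v-1.75)/4.5)
press=[("top",T(100,35),(.19,.22,.015)),("top",T(17,468),(-.19,.22,.015)),("top",T(493,547),(-.19,-.18,.015)),
("side",S(18,214),(-.19,.22,.015)),("side",S(225,566),(-.19,-.18,.015)),
("top",T(327,109),(.08,0,.250)),("side",S(454,68),(.08,0,.250)),
("side",S(430,258),(.08,0,.041)),]
q,r=fit(press,[.7,0,0]);print("press",q,np.degrees(q[2]));print(r.round(1)); print("tip",W(q,(.08,0,0)))
for n,uv,z in(("top",T(327,109),.25),("side",S(454,68),.25),("side",S(430,258),.041)):print(ray(n,uv,z))
cov=[("top",T(198,261),(0,0,.021)),("side",S(288,229),(0,0,.021))]
for a,b in(((158,229),(.025,.035)),((302,241),(.025,-.085)),((132,465),(-.175,.035)),((277,479),(-.175,-.085))):cov.append(("top",T(*a),(*b,.021)))
for a,b in(((292,191),(.025,.035)),((369,283),(.025,-.085)),((79,272),(-.175,.035)),((152,376),(-.175,-.085))):cov.append(("side",S(*a),(*b,.021)))
c,r=fit(cov,[.7,0,0]);print("cov",c,np.degrees(c[2]));print(r.round(1))
print("handle",W(c,(-.125,-.025,.054)))
print("topmark",ray("top",T(198,261),.021),"side",ray("side",S(288,229),.021))
E
python3 a.py
```

```text
press [ 0.57019874  0.04781426 -0.16096145] -9.22241169634032
[[-0.  -0.5]
 [-0.6  0.4]
 [ 0.4  0.4]
 [-0.6  0.1]
 [ 0.1 -0.4]
 [ 0.1 -0. ]
 [ 0.6 -1.2]
 [ 0.1  1.8]]
tip [0.64916463 0.03499288 0.        ]
[0.64910106 0.03524093 0.25      ]
[0.64418484 0.03170946 0.25      ]
[0.65416296 0.04160635 0.041     ]
cov [ 0.59226036  0.14836524 -0.09019983] -5.168069714689222
[[-0.3  0.2]
 [ 0.1  0.1]
 [-0.  -0.1]
 [-0.2  0.2]
 [-0.2  0. ]
 [-0.  -0.1]
 [ 0.   0.7]
 [ 0.1  0. ]
 [ 0.4  0.9]
 [-0.  -0.9]]
handle [0.46551657 0.13472657 0.054     ]
topmark [0.59286888 0.14711937 0.021     ] side [0.59218066 0.14871883 0.021     ]
```

The side crop shows the bare plate with its black bow handle at (170,285) and the ring and cross at (288,229). It's on the bed and is the larger of the two bare plates. The punch tip is at (430,258) in that crop. The top crop shows the mark at (198,261) and the knob at (327,109). I'm moving above the handle now.

Request:
apply_moves([
  {"x":1.7,"y":-4.7,"z":0,"rz":2.1,"gripper":0},
  {"x":3.3,"y":-9.4,"rz":4.2,"gripper":0},
  {"x":5.0,"y":-14.1,"rz":6.3,"gripper":0},
  {"x":6.6,"y":-18.8,"rz":8.4,"gripper":0},
  {"x":8.3,"y":-23.5,"rz":10.6,"gripper":0},
], force=30)

```text
validation failed for argument at $.ta...
```

Request:
apply_moves([
  {"x":1.7,"y":-4.7,"z":0,"rx":0,"ry":0,"rz":2.1,"gripper":0},
  {"x":3.3,"y":-9.4,"z":0,"rx":0,"ry":0,"rz":4.2,"gripper":0},
  {"x":5.0,"y":-14.1,"z":0,"rx":0,"ry":0,"rz":6.3,"gripper":0},
  {"x":6.6,"y":-18.8,"z":0,"rx":0,"ry":0,"rz":8.4,"gripper":0},
  {"x":8.3,"y":-23.5,"z":0,"rx":0,"ry":0,"rz":10.6,"gripper":0},
], force=30)

```text
clock: 0.72
tool_pos: [0.3823, 0.3676, 0.2516]
ee_rot: [-179.8, -0.0, 164.4]
contact_force: [-0.2, 0.4, -0.6]
gripper_width: 0.0854
```

Request:
apply_moves([
  {"x":2.1,"y":-5.8,"z":0,"rx":0,"ry":0,"rz":2.6,"gripper":0},
  {"x":4.2,"y":-11.6,"z":0,"rx":0,"ry":0,"rz":5.2,"gripper":0},
  {"x":6.3,"y":-17.4,"z":0,"rx":0,"ry":0,"rz":7.8,"gripper":0},
  {"x":8.3,"y":-23.3,"z":-4,"rx":-0.2,"ry":0,"rz":10.4,"gripper":0},
  {"x":8.3,"y":-23.3,"z":-8,"rx":-0.2,"ry":0,"rz":10.4,"gripper":0},
])

```text
clock: 1.35
tool_pos: [0.4673, 0.132, 0.1722]
ee_rot: [-179.7, 0.3, 174.5]
contact_force: [-0.0, 1.1, -1.6]
gripper_width: 0.0859
```

```bash
cat > look.py <<'E'
import sys,cv2
from bench import env
def look(n,name,x0,x1,y0,y1,k):
    f=env.grab_frame(n)[:,:,::-1]; cv2.imwrite(f"pics/{name}_full.png",f)
    cv2.imwrite(f"pics/{name}.png",cv2.resize(f[y0:y1,x0:x1],None,fx=k,fy=k,interpolation=cv2.INTER_CUBIC))
a=sys.argv
look(a[1],a[2],*map(int,a[3:8]))
E
python3 look.py side s1 225 400 120 265 4; python3 look.py top t1 190 325 115 245 4
```

```text
(no output)
```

View pics/s1.png

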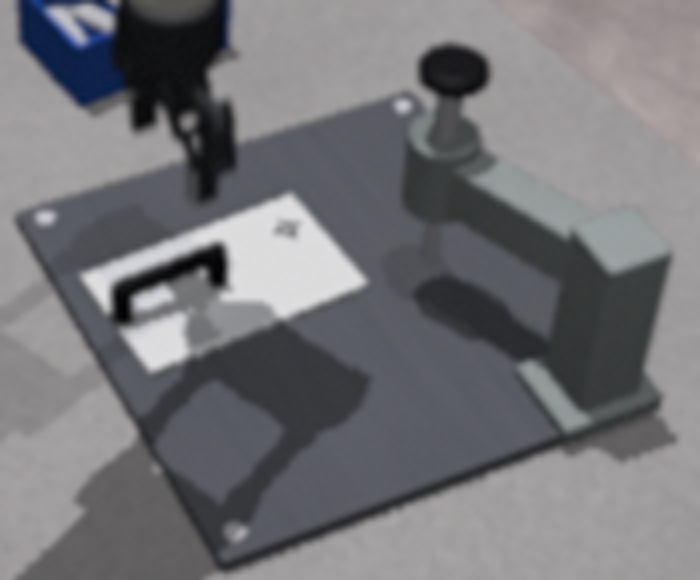

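View pics/t1.png

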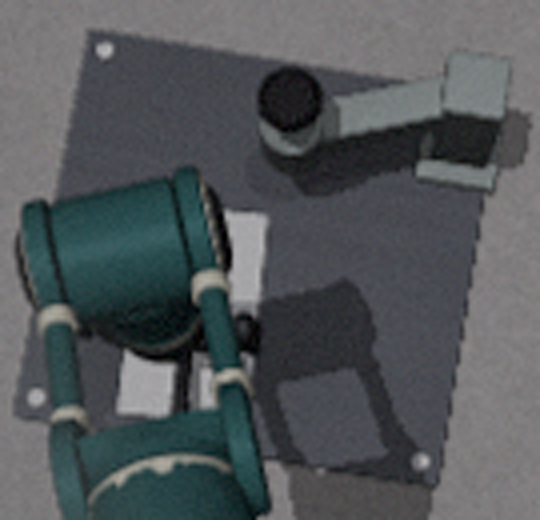

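View pics/s1_full.png

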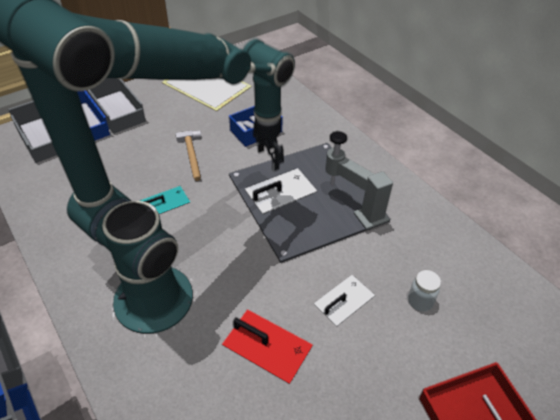

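```bash
python3 - <<'E'
from fit import *
for z in(.25,.3,.35,.4,.45): print(z,ray("top",(237.5,157),z),ray("top",(245,190),z),ray("side",(300,105),z),proj("side",(.467,.132,z)),proj("top",(.467,.132,z)))
for n in P: print(-P[n]["R"].T@P[n]["t"])
E
```

```text
0.25 [0.58832307 0.11403847 0.25      ] [0.4809548 0.0886935 0.25     ] [0.64297072 0.21591696 0.25      ] [268.32781711 140.13840082] [231.20024657 194.28449556]
0.3 [0.57413713 0.10979119 0.3       ] [0.47097952 0.08544017 0.3       ] [0.60057157 0.16272356 0.3       ] [268.35713378 126.44763888] [229.62104033 191.22151843]
0.35 [0.55995119 0.1055439  0.35      ] [0.46100425 0.08218683 0.35      ] [0.55817241 0.10953016 0.35      ] [268.38794544 112.05872591] [227.91117528 187.90511974]
0.4 [0.54576526 0.10129661 0.4       ] [0.45102898 0.0789335  0.4       ] [0.51577326 0.05633677 0.4       ] [268.42036942  96.91686208] [226.0537362  184.30249124]
0.45 [0.53157932 0.09704933 0.45      ] [0.4410537  0.07568017 0.45      ] [0.47337411 0.00314337 0.45      ] [268.45453569  80.96135828] [224.02875635 180.3749061 ]
[-0.18335948 -0.82078562  1.22446544]
[0.22659406 0.00573637 1.52495633]
```

The arm is above the handle, with the jaws straddling the bar at side crop (170,285). The wrist stays clear of the knob. I'm descending.

Request:
apply_moves([
  {"x":-0.1,"y":0.2,"z":-4,"rx":0,"ry":0,"rz":0.3,"gripper":0},
  {"x":-0.1,"y":0.2,"z":-8,"rx":0,"ry":0,"rz":0.3,"gripper":0},
  {"x":-0.1,"y":0.2,"z":-10.5,"rx":0,"ry":0,"rz":0.3,"gripper":0},
  {"x":-0.1,"y":0.2,"z":-11.4,"rx":0,"ry":0,"rz":0.3,"gripper":0},
  {"x":-0.1,"y":0.2,"z":-11.4,"rx":0,"ry":0,"rz":0.3,"gripper":0},
])

```text
clock: 2.08
tool_pos: [0.4604, 0.1347, 0.0528]
ee_rot: [-179.4, -0.6, 174.9]
contact_force: [1.2, 0.1, 0.0]
gripper_width: 0.0858
```

```bash
python3 look.py side s2 225 400 120 265 4; python3 -c "
from bench import env
for i in range(1): print(env.observe())"
```

```text
{'clock': 2.125, 'joints': array([ 13.55648989,   7.21952152, 124.883176  ,  -0.45771088,
        48.54272745, -71.05456285]), 'joint_vel': array([-0.23624224, -0.62137243, -0.37494264, -0.0369128 , -0.32054043,
       -0.09932658]), 'tau': array([ 4.87803505e-02, -3.47331333e+01, -2.77264005e+01, -2.03258690e-02,
        1.05458039e-01,  2.17454988e-03]), 'tool_pos': array([0.46108225, 0.13478474, 0.05341323]), 'ee_rot': array([-179.46894037,   -0.50104936,  174.91369636]), 'contact_force': array([ 1.02796652, -0.16468201,  1.31961831]), 'torque': array([-0.00665254,  0.01681466, -0.08388441]), 'gripper_width': 0.08496196190425276}
```

View pics/s2.png

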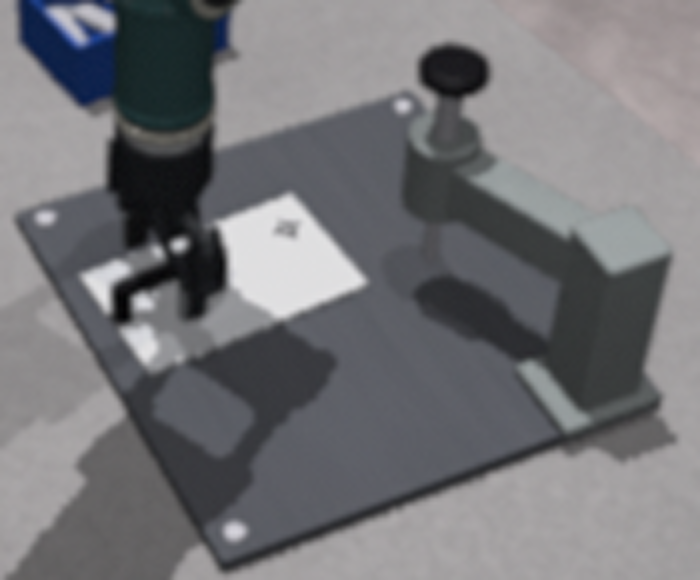

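```bash
cat > tilt.py <<'E'
from bench import env
import numpy as np
from scipy.spatial.transform import Rotation as R
o=env.observe()
r=R.from_euler("xyz",o["ee_rot"],degrees=True)
z=r.apply([0,0,1]); v=np.degrees(np.cross(z,[0,0,-1]))
print(o["clock"],o["tool_pos"].round(4),o["ee_rot"].round(2),"tiltfix rx,ry",v.round(2),"F",o["contact_force"].round(1),"w",round(o["gripper_width"],4))
E
python3 tilt.py
```

```text
2.125 [0.4611 0.1348 0.0534] [-179.47   -0.5   174.91] tiltfix rx,ry [ 0.48 -0.55  0.  ] F [ 1.  -0.2  1.3] w 0.085
```

Request:
apply_moves([
  {"x":0.4,"y":0,"z":0.2,"rx":0.5,"ry":-0.5,"rz":0,"gripper":0},
  {"x":0.4,"y":0,"z":0.2,"rx":0.5,"ry":-0.5,"rz":0,"gripper":0},
])

```text
clock: 2.38
tool_pos: [0.4667, 0.1351, 0.0571]
ee_rot: [179.9, 0.1, 174.9]
contact_force: [-0.8, -0.3, 0.0]
gripper_width: 0.0856
```

```bash
python3 tilt.py
```

```text
2.375 [0.4667 0.1351 0.0571] [1.7992e+02 1.5000e-01 1.7490e+02] tiltfix rx,ry [-0.07  0.15  0.  ] F [-0.8 -0.3  0. ] w 0.0856
```

Request:
apply_moves([
  {"x":0,"y":0,"z":0,"rx":0,"ry":0,"rz":0,"gripper":255},
  {"x":0,"y":0,"z":0,"rx":0,"ry":0,"rz":0,"gripper":255},
  {"x":0,"y":0,"z":0,"rx":0,"ry":0,"rz":0,"gripper":255},
  {"x":0,"y":0,"z":0,"rx":0,"ry":0,"rz":0,"gripper":255},
  {"x":0,"y":0,"z":0,"rx":0,"ry":0,"rz":0,"gripper":255},
], force=30)

```text
clock: 3.0
tool_pos: [0.4667, 0.135, 0.0571]
ee_rot: [179.9, 0.1, 174.9]
contact_force: [-0.6, -0.9, 1.3]
gripper_width: 0.0134
```

```bash
python3 tilt.py
```

```text
3.0 [0.4667 0.135  0.0571] [1.7993e+02 1.4000e-01 1.7491e+02] tiltfix rx,ry [-0.06  0.15  0.  ] F [-0.6 -0.9  1.3] w 0.0134
```

The grip is on the bar: the opening reads 13.4 mm on a 14 mm bar. I'm sliding most of the way.

Request:
apply_moves([
  {"x":1.0,"y":-2.0,"z":0,"rx":0,"ry":0,"rz":0,"gripper":255},
  {"x":2.0,"y":-4.0,"z":0,"rx":0,"ry":0,"rz":0,"gripper":255},
  {"x":3.0,"y":-6.0,"z":0,"rx":0,"ry":0,"rz":0,"gripper":255},
  {"x":4.0,"y":-8.0,"z":0,"rx":0,"ry":0,"rz":0,"gripper":255},
  {"x":4.8,"y":-9.6,"z":0,"rx":0,"ry":0,"rz":0,"gripper":255},
])

```text
clock: 3.62
tool_pos: [0.5149, 0.0385, 0.0571]
ee_rot: [179.9, 0.1, 174.9]
contact_force: [-0.8, 1.3, 1.2]
gripper_width: 0.0132
```

```bash
python3 tilt.py; python3 look.py side s3 255 385 150 250 6;python3 look.py top t3 190 325 115 245 4
```

```text
3.625 [0.5149 0.0385 0.0571] [1.7991e+02 1.3000e-01 1.7490e+02] tiltfix rx,ry [-0.08  0.13  0.  ] F [-0.8  1.3  1.2] w 0.0132
```

View pics/s3.png

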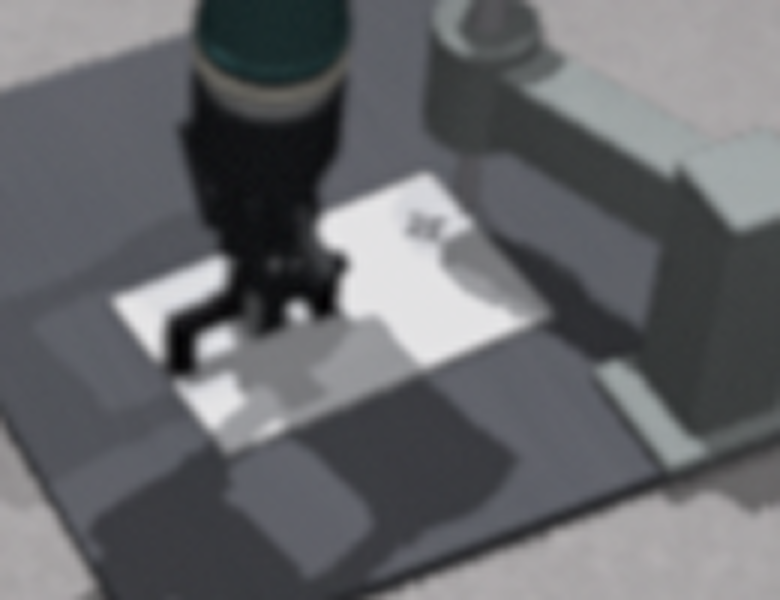

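View pics/t3.png

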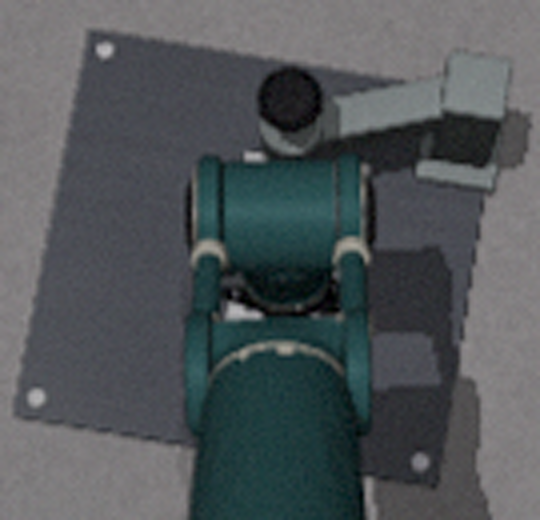

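The side crop shows the mark at about (425,228) and the punch coming down at about (470,180), so the mark still has to go right. In the top crop the wrist hides the mark. I'm averaging frames to get the tip precisely.

```bash
cat > avg.py <<'E'
import sys,cv2,numpy as np
from bench import env
a=sys.argv; n,name=a[1],a[2]; x0,x1,y0,y1,k,N=map(int,a[3:9])
f=np.mean([env.grab_frame(n).astype(np.float32) for _ in range(N)],0)[:,:,::-1]
np.save(f"pics/{name}.npy",f)
c=cv2.resize(f[y0:y1,x0:x1],None,fx=k,fy=k,interpolation=cv2.INTER_CUBIC)
c=np.clip((c/255)**.6*255,0,255).astype(np.uint8)
cv2.imwrite(f"pics/{name}.png",c)
E
python3 avg.py side a3 310 360 145 195 12 12
```

```text
(no output)
```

View pics/a3.png

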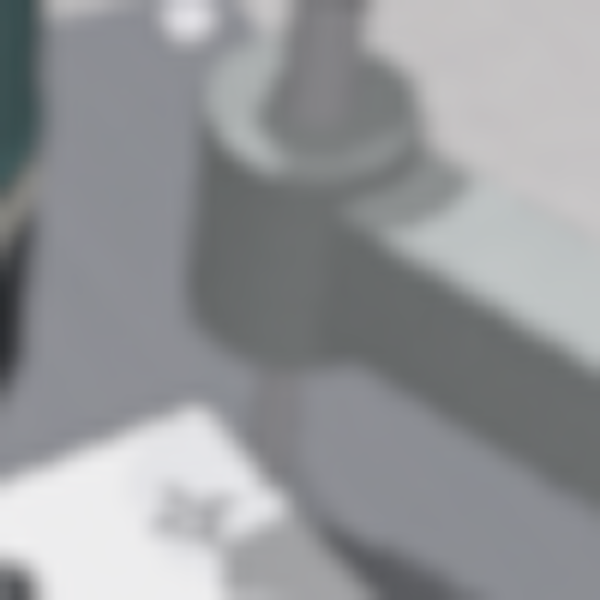

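```bash
cat > ov.py <<'E'
import sys,cv2,numpy as np
from fit import *
# usage: ov.py npy out x0 x1 y0 y1 k cam X Y [markX markY]
a=sys.argv; f=np.load(f"pics/{a[1]}.npy"); x0,x1,y0,y1,k=map(int,a[3:8]); cam=a[8]; X,Y=map(float,a[9:11])
c=cv2.resize(f[y0:y1,x0:x1],None,fx=k,fy=k,interpolation=cv2.INTER_CUBIC)
c=np.clip((np.clip(c,0,255)/255)**.6*255,0,255).astype(np.uint8)
th=np.linspace(0,2*np.pi,120)
def dr(cx,cy,r,z,col):
    p=np.array([proj(cam,(cx+r*np.cos(t),cy+r*np.sin(t),z)) for t in th]); p=((p-[x0,y0]+.5)*k-.5)
    cv2.polylines(c,[np.round(p).astype(np.int32)],True,col,1,cv2.LINE_AA)
def pt(w): p=proj(cam,w);return tuple(int(round(v)) for v in ((p-[x0,y0]+.5)*k-.5))
for r,z,col in((.028,.18,(0,0,255)),(.028,.104,(0,0,255)),(.020,.25,(0,255,255)),(.006,.060,(255,0,0)),(.0015,.041,(0,200,0)),(.006,.104,(255,0,0))): dr(X,Y,r,z,col)
if len(a)>11:
    mx,my=map(float,a[11:13]); q=(mx,my,np.radians(float(a[13])))
    dr(mx,my,.008,.021,(255,0,255))
    cs=[pt(W(q,(u,v,.021))) for u,v in((.025,.035),(.025,-.085),(-.175,-.085),(-.175,.035))]
    cv2.polylines(c,[np.array(cs)],True,(255,0,255),1,cv2.LINE_AA)
    for u,v in(((-.013,0),(.013,0)),((0,-.013),(0,.013))): cv2.line(c,pt(W(q,(*u,.021))),pt(W(q,(*v,.021))),(255,0,255),1,cv2.LINE_AA)
cv2.imwrite(f"pics/{a[2]}.png",c)
E
python3 ov.py a3 o3 290 360 125 195 8 side .649 .035 .6405 .0519 -5.17
```

```text
(no output)
```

View pics/o3.png

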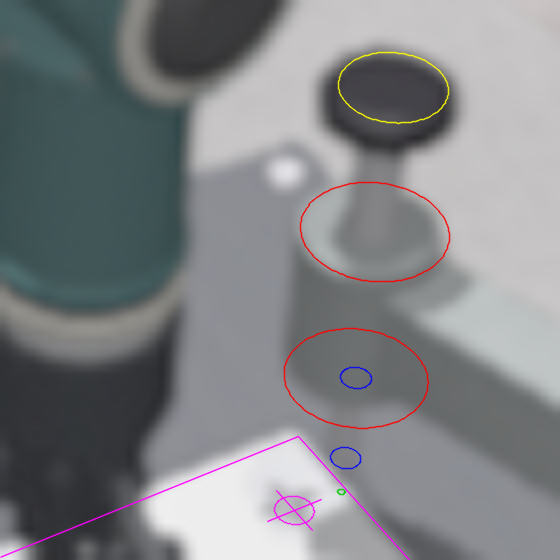

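```bash
python3 - <<'E'
import cv2,numpy as np
f=np.load("pics/a3.npy")
def crop(x0,x1,y0,y1,k,lo,hi,out,grid=5):
    c=cv2.resize(f[y0:y1,x0:x1],None,fx=k,fy=k,interpolation=cv2.INTER_CUBIC)
    c=np.clip((c-lo)/(hi-lo)*255,0,255).astype(np.uint8)
    for x in range(x0,x1,grid): 
        p=int((x-x0+.5)*k-.5); cv2.line(c,(p,0),(p,8),(0,0,255),1); cv2.putText(c,str(x),(p,20),0,.35,(0,0,255))
    for y in range(y0,y1,grid): 
        p=int((y-y0+.5)*k-.5); cv2.line(c,(0,p),(8,p),(0,0,255),1); cv2.putText(c,str(y),(10,p),0,.35,(0,0,255))
    cv2.imwrite(out,c)
crop(318,348,165,195,20,40,120,"pics/z1.png")
crop(322,352,128,168,15,0,220,"pics/z2.png")
E
```

```text
(no output)
```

View pics/z1.png

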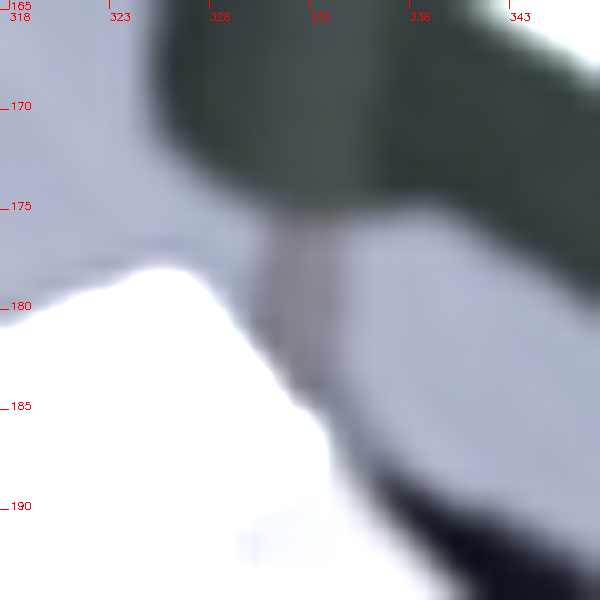

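View pics/z2.png

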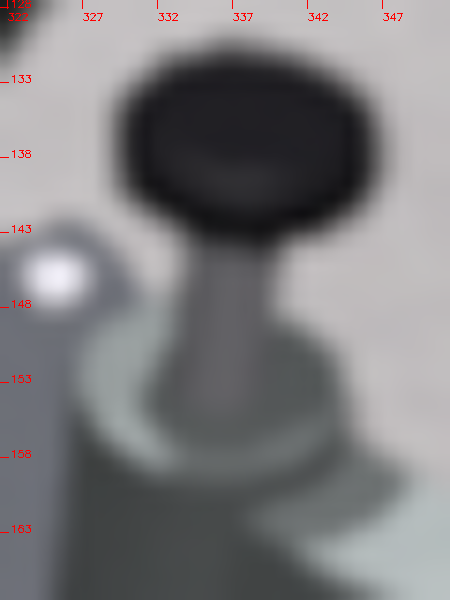

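```bash
python3 - <<'E'
from fit import *
for X,Y in((.649,.035),(.646,.035),(.649,.038)):
    print(X,Y)
    for z in(.25,.21,.2,.18,.104,.08,.06,.041,.021): print(z,proj("side",(X,Y,z)).round(2),end=" ")
    th=np.linspace(0,2*np.pi,361)
    for z in(.18,.104):
        p=np.array([proj("side",(X+.028*np.cos(t),Y+.028*np.sin(t),z)) for t in th]);print("\nhead",z,p.min(0).round(2),p.max(0).round(2))
E
```

```text
0.649 0.035
0.25 [338.68 135.43] 0.21 [337.34 145.87] 0.2 [337.01 148.42] 0.18 [336.36 153.45] 0.104 [334.01 171.73] 0.08 [333.3  177.25] 0.06 [332.71 181.76] 0.041 [332.17 185.97] 0.021 [331.61 190.33] 
head 0.18 [327.06 147.32] [345.68 159.72]

head 0.104 [325.02 165.6 ] [343.   178.01]
0.646 0.035
0.25 [337.89 135.8 ] 0.21 [336.56 146.24] 0.2 [336.23 148.79] 0.18 [335.59 153.82] 0.104 [333.26 172.1 ] 0.08 [332.56 177.62] 0.06 [331.98 182.13] 0.041 [331.44 186.34] 0.021 [330.89 190.7 ] 
head 0.18 [326.28 147.68] [344.91 160.1 ]

head 0.104 [324.27 165.96] [342.26 178.39]
0.649 0.038
0.25 [338.03 134.88] 0.21 [336.7  145.32] 0.2 [336.37 147.87] 0.18 [335.73 152.9 ] 0.104 [333.4  171.18] 0.08 [332.69 176.7 ] 0.06 [332.12 181.21] 0.041 [331.58 185.42] 0.021 [331.03 189.78] 
head 0.18 [326.44 146.78] [345.04 159.16]

head 0.104 [324.42 165.06] [342.39 177.45]
```

```bash
cat > zoom.py <<'E'
import cv2,numpy as np,sys
a=sys.argv; f=np.load(f"pics/{a[1]}.npy"); x0,x1,y0,y1,k,lo,hi=map(int,a[3:10])
c=cv2.resize(f[y0:y1,x0:x1],None,fx=k,fy=k,interpolation=cv2.INTER_CUBIC)
c=np.clip((c-lo)/(hi-lo)*255,0,255).astype(np.uint8)
for x in range(x0,x1,5):
    p=int((x-x0+.5)*k-.5); cv2.line(c,(p,0),(p,8),(0,0,255),1); cv2.putText(c,str(x),(p,20),0,.35,(0,0,255))
for y in range(y0,y1,5):
    p=int((y-y0+.5)*k-.5); cv2.line(c,(0,p),(8,p),(0,0,255),1); cv2.putText(c,str(y),(10,p),0,.35,(0,0,255))
cv2.imwrite(f"pics/{a[2]}.png",c)
E
python3 zoom.py a3 z3 310 350 170 200 18 80 230
```

```text
(no output)
```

View pics/z3.png

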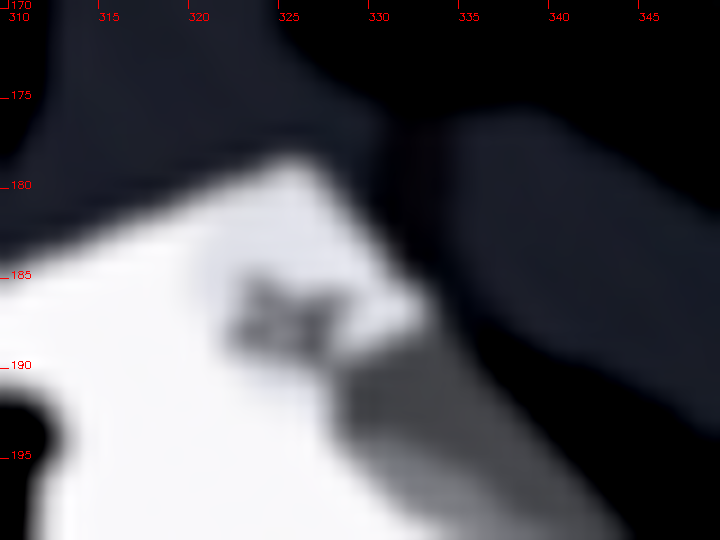

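```bash
python3 - <<'E'
from fit import *
a=ray("side",(325.4,187.0),.021);b=ray("side",(331.2,189.8),.021);print(a,b,b-a)
E
```

```text
[0.64179209 0.05816799 0.021     ] [0.64940764 0.03761439 0.021     ] [ 0.00761554 -0.0205536   0.        ]
```

Request:
apply_moves([
  {"x":0.4,"y":-1.0,"z":0,"rx":0,"ry":0,"rz":0,"gripper":255},
  {"x":0.8,"y":-2.0,"z":0,"rx":0,"ry":0,"rz":0,"gripper":255},
  {"x":0.8,"y":-2.0,"z":0,"rx":0,"ry":0,"rz":0,"gripper":255},
])

```text
clock: 4.7
tool_pos: [0.5231, 0.0181, 0.0571]
ee_rot: [179.9, 0.2, 174.9]
contact_force: [0.5, -0.8, 0.3]
gripper_width: 0.0132
```

```bash
python3 tilt.py; python3 avg.py side a4 310 360 145 195 12 15; python3 zoom.py a4 z4 315 350 170 200 20 40 230
```

```text
4.7 [0.5231 0.0181 0.0571] [1.7995e+02 1.6000e-01 1.7486e+02] tiltfix rx,ry [-0.04  0.17  0.  ] F [ 0.5 -0.8  0.3] w 0.0132
```

View pics/z4.png

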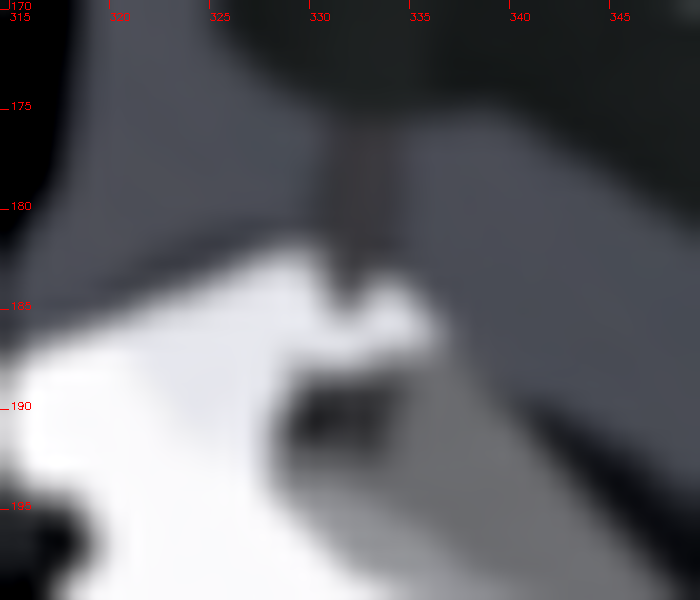

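The tip now stands out on the white plate at about (331.9,185.1) in the full picture. The mark is partly in the head's shadow, so I'm zooming in on it.

```bash
python3 zoom.py a4 z5 320 345 178 203 26 50 150; python3 zoom.py a4 z6 320 345 178 203 26 120 235; python3 - <<'E'
import cv2,numpy as np
a=cv2.imread("pics/z5.png");b=cv2.imread("pics/z6.png");cv2.imwrite("pics/z56.png",cv2.resize(np.hstack([a,b]),(800,400)))
from fit import *
print(proj("side",(.6500,.03777,.021)))
E
```

```text
[331.31212515 189.69822032]
```

View pics/z5.png

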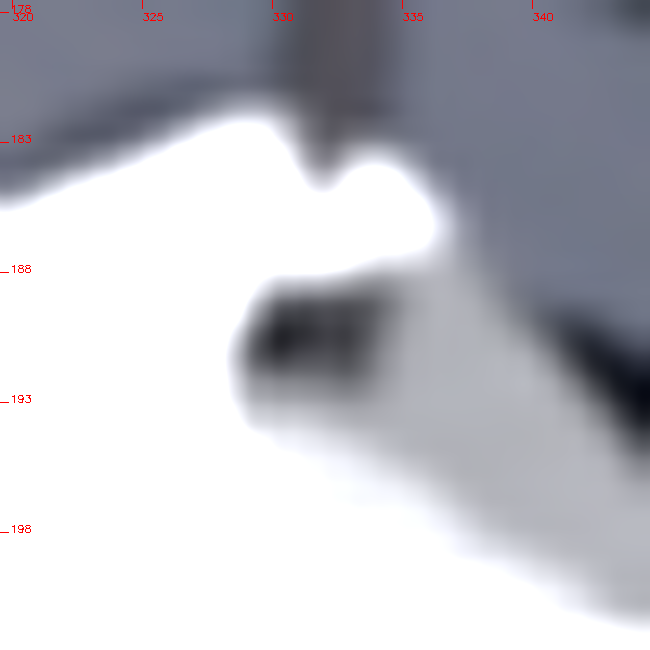

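View pics/z6.png

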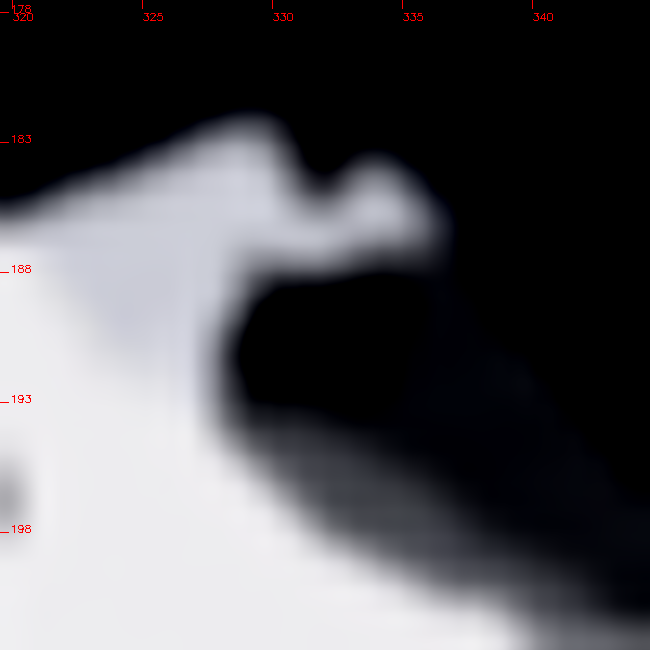

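```bash
python3 avg.py top b4 225 300 140 215 8 10; python3 zoom.py b4 zt4 225 295 140 210 8 20 230;  python3 zoom.py a4 zs4 265 355 165 235 8 20 230; python3 - <<'E'
from fit import *
print(proj("top",W((.6487,.0315,np.radians(-5.17)),(.025,.035,.021))),proj("top",W((.65,.0378,np.radians(-5.17)),(.025,.035,.021))))
E
```

```text
[255.9602053  151.08388904] [254.29707871 150.7418758 ]avg.py:7: RuntimeWarning: invalid value encountered in power
  c=np.clip((c/255)**.6*255,0,255).astype(np.uint8)
avg.py:7: RuntimeWarning: invalid value encountered in cast
  c=np.clip((c/255)**.6*255,0,255).astype(np.uint8)
```

View pics/zt4.png

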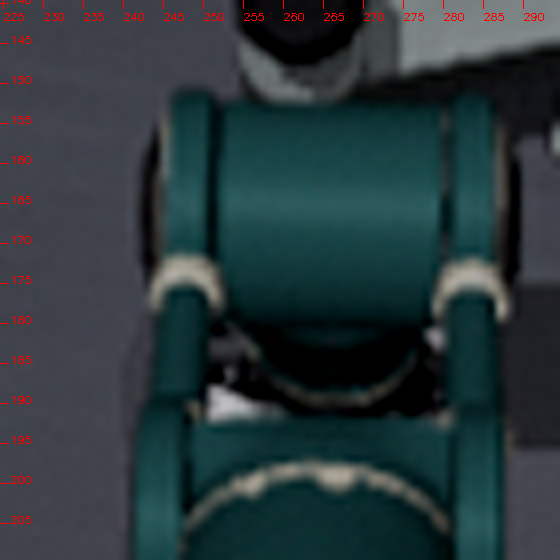

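View pics/zs4.png

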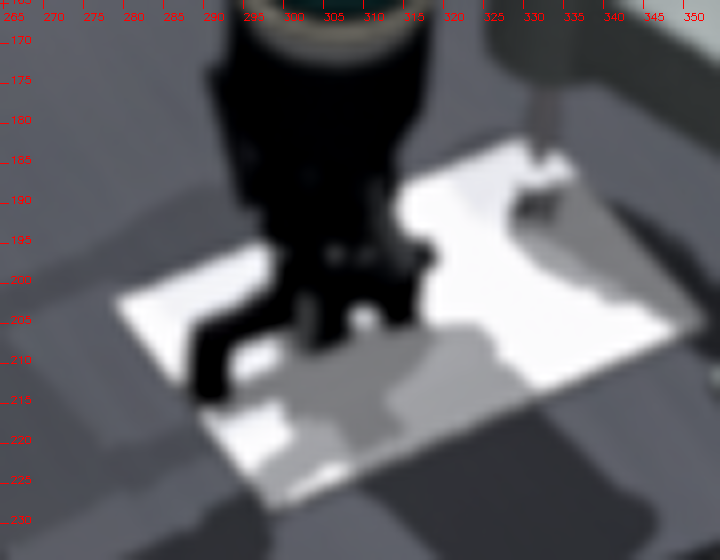

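```bash
cat > edgefit.py <<'E'
import cv2,numpy as np,sys
from fit import *
from scipy.ndimage import map_coordinates
C=[(.025,.035),(.025,-.085),(-.175,-.085),(-.175,.035)]
def edgefit(npy,q0,segs,z=.021,cam="side",w=4):
    g=np.load(f"pics/{npy}.npy").mean(2) if isinstance(npy,str) else npy
    q=np.array(q0,float)
    for it in range(4):
        pts=[]
        for i,(a,b) in segs:
            A,B=np.array(C[i]),np.array(C[(i+1)%4])
            for t in np.linspace(a,b,25):
                l=A+(B-A)*t; p=proj(cam,W(q,(*l,z))); d=proj(cam,W(q,(*(l+(B-A)*.01),z)))-p; d/=np.hypot(*d); nrm=np.array([-d[1],d[0]])
                s=np.arange(-w,w+.01,.1); xy=p[:,None]+nrm[:,None]*s
                v=map_coordinates(g,[xy[1],xy[0]],order=3); gr=np.abs(np.gradient(v,s))
                k=gr.argmax()
                if gr[k]<8 or k<3 or k>len(s)-4: continue
                m=gr>gr[k]*.5; m[:max(0,k-15)]=0; m[k+16:]=0
                pts.append((i,t,p+nrm*(s[m]*gr[m]).sum()/gr[m].sum()))
        def f(q):
            r=[]
            for i,t,pt in pts:
                a=proj(cam,W(q,(*C[i],z)));b=proj(cam,W(q,(*C[(i+1)%4],z)));d=(b-a)/np.hypot(*(b-a));r.append(d[0]*(pt-a)[1]-d[1]*(pt-a)[0])
            return np.array(r)
        s=least_squares(f,q,loss="soft_l1",f_scale=.15);q=s.x
    r=f(q)
    for i in range(4):
        k=[j for j,p in enumerate(pts) if p[0]==i]
        if k: print("edge",i,len(k),"med res",np.median(r[k]).round(2),"std",r[k].std().round(2))
    print(q,np.degrees(q[2]),"markpx",proj(cam,W(q,(0,0,z))));return q
if __name__=="__main__":
    # initial image, all edges both cams
    for cam in("side","top"):
        g=cv2.imread(f"pics/{cam}0.png").astype(float).mean(2)
        print("init",cam);edgefit(g,(.5923,.1484,-.09),[(0,(.08,.92)),(1,(.05,.95)),(2,(.1,.9)),(3,(.05,.95))],cam=cam)
    print("a3");edgefit("a3",(.6418,.058,-.09),[(0,(.05,.25)),(1,(.05,.9)),(2,(.1,.9)),(3,(.05,.2)),(3,(.6,.95))])
    print("a4");edgefit("a4",(.650,.0378,-.09),[(0,(.55,.95)),(1,(.1,.9)),(2,(.05,.6)),(3,(.05,.3)),(3,(.75,.95))])
E
python3 edgefit.py
```

```text
init side
edge 0 25 med res -0.09 std 0.04
edge 1 25 med res -0.15 std 0.07
edge 2 23 med res -0.32 std 1.1
edge 3 23 med res -0.26 std 0.07
[ 0.59222896  0.14893149 -0.09575173] -5.486170251825841 markpx [296.59867322 176.83218726]
init top
edge 0 25 med res -0.03 std 0.14
edge 1 25 med res 0.01 std 0.18
edge 2 24 med res -0.01 std 0.42
edge 3 25 med res 0.08 std 0.16
[ 0.59342216  0.14818644 -0.0932532 ] -5.343014629947857 markpx [233.32872389 172.46577941]
a3
edge 0 25 med res -0.1 std 0.08
edge 1 25 med res -0.57 std 0.25
edge 2 24 med res -0.18 std 0.97
edge 3 50 med res -0.11 std 0.31
[ 0.6403417   0.05472705 -0.1043182 ] -5.976992598506748 markpx [325.71093537 187.80164557]
a4
edge 0 21 med res -0.06 std 0.07
edge 1 25 med res -0.57 std 0.22
edge 2 25 med res -0.4 std 0.95
edge 3 50 med res -0.11 std 0.06
[ 0.64880036  0.03552228 -0.09825388] -5.629532386258792 markpx [331.46115178 190.25799695]
```

```bash
cat > e2.py <<'E'
from edgefit import *
g=cv2.imread("pics/side0.png").astype(float).mean(2)
print("init");edgefit(g,(.5923,.1484,-.09),[(0,(.08,.92)),(3,(.05,.95))])
print("a3");edgefit("a3",(.6418,.058,-.09),[(0,(.05,.25)),(0,(.5,.9)),(3,(.05,.2)),(3,(.6,.95))])
print("a4");edgefit("a4",(.650,.0378,-.09),[(0,(.55,.95)),(3,(.05,.3)),(3,(.75,.92))])
E
python3 e2.py
```

```text
init
edge 0 25 med res -0.01 std 0.05
edge 3 25 med res -0.0 std 0.06
[ 0.5925708   0.15020184 -0.0939546 ] -5.383201882689158 markpx [296.45445248 176.5702988 ]
a3
edge 0 50 med res -0.01 std 0.08
edge 3 50 med res -0.01 std 0.3
[ 0.64106342  0.0561639  -0.0955097 ] -5.472302448765407 markpx [325.60893035 187.45236095]
a4
edge 0 21 med res 0.03 std 0.06
edge 3 50 med res -0.0 std 0.05
[ 0.64903519  0.03611967 -0.09602672] -5.501925855990675 markpx [331.4013114  190.11952492]
```

```bash
cat > e3.py <<'E'
import edgefit as E
from edgefit import *
E.C=[(.19,.22),(.19,-.18),(-.19,-.18),(-.19,.22)]
for cam in("side","top"):
    g=cv2.imread(f"pics/{cam}0.png").astype(float).mean(2)
    segs={"side":[(0,(.04,.15)),(3,(.05,.6))],"top":[(0,(.03,.35)),(0,(.6,.7)),(1,(.35,.95)),(2,(.05,.95)),(3,(.05,.95))]}[cam]
    for zz,s in((.015,segs),(.015,[(0,(.04,.3)),(3,(.03,.97))] ),(.0,[(2,(.1,.9)),(1,(.4,.9))])):
        print(cam,zz); q=E.edgefit(g,(.5702,.0478,-.161),s,z=zz,cam=cam,w=3); print(" TIP",W(q,(.08,0,0)))
print(ray("side",(331.9,185.2),.041),ray("side",(331.26,189.68),.021))
E
python3 e3.py
```

```text
side 0.015
edge 0 10 med res 0.0 std 1.38
edge 3 25 med res -0.01 std 0.57
[ 0.57407204  0.04914679 -0.1621993 ] -9.293335482169233 markpx [310.43939055 198.4171697 ]
 TIP [0.653022   0.03622766 0.        ]
side 0.015
edge 0 7 med res 0.02 std 1.49
edge 3 25 med res 0.01 std 0.52
[ 0.56881167  0.04987756 -0.16450848] -9.42564182854594 markpx [308.99339951 198.95042938]
 TIP [0.64773159 0.03677617 0.        ]
side 0.0
edge 1 25 med res 0.01 std 0.11
edge 2 25 med res -0.02 std 0.07
[ 0.57008728  0.05040917 -0.16302329] -9.34054624210639 markpx [308.93628038 201.88924146]
 TIP [0.64902657 0.037425   0.        ]
top 0.015
edge 0 45 med res -0.07 std 0.17
edge 1 24 med res -0.13 std 0.21
edge 2 25 med res -0.19 std 0.23
edge 3 24 med res -0.15 std 0.58
[ 0.57045779  0.04871081 -0.16559021] -9.487620137001535 markpx [259.85977009 178.93476795]
 TIP [0.64936349 0.03552406 0.        ]
top 0.015
edge 0 22 med res -0.02 std 0.17
edge 3 25 med res -0.01 std 0.17
[ 0.57098052  0.04924135 -0.16673998] -9.553496923214677 markpx [259.71967738 178.79816028]
 TIP [0.64987101 0.03596388 0.        ]
top 0.0
edge 1 25 med res 0.01 std 0.25
edge 2 25 med res -0.02 std 0.24
[ 0.57087321  0.0474955  -0.16596611] -9.509157607722612 markpx [260.28650946 179.70970618]
 TIP [0.64977395 0.03427908 0.        ]
[0.65047766 0.03820804 0.041     ] [0.64991204 0.03792931 0.021     ]
```

All the side-view checks agree within about 1.5 mm. The mark is at (0.6490, 0.0361) and the punch axis at about (0.649, 0.0375). I'm nudging +1.4 mm in y and then releasing.

Request:
apply_moves([
  {"x":0,"y":0.15,"z":0,"rx":0,"ry":0,"rz":0,"gripper":255},
  {"x":0,"y":0.15,"z":0,"rx":0,"ry":0,"rz":0,"gripper":255},
  {"x":0,"y":0.15,"z":0,"rx":0,"ry":0,"rz":0,"gripper":255},
])

```text
clock: 6.32
tool_pos: [0.5224, 0.021, 0.0571]
ee_rot: [179.9, 0.1, 174.9]
contact_force: [-0.5, -1.4, 1.3]
gripper_width: 0.0134
```

```bash
python3 tilt.py; python3 avg.py side a5 310 360 145 195 12 10; python3 - <<'E'
from edgefit import *
edgefit("a5",(.650,.0378,-.09),[(0,(.55,.95)),(3,(.05,.3)),(3,(.75,.92))])
E
```

```text
6.325 [0.5224 0.021  0.0571] [1.7990e+02 1.1000e-01 1.7493e+02] tiltfix rx,ry [-0.09  0.12  0.  ] F [-0.5 -1.4  1.3] w 0.0134
edge 0 22 med res -0.0 std 0.08
edge 3 50 med res 0.0 std 0.08
[ 0.64892755  0.03790059 -0.09707677] -5.562089386090475 markpx [331.02890961 189.80713813]
```

Request:
apply_moves([
  {"x":0,"y":0,"z":0,"rx":0,"ry":0,"rz":0,"gripper":200},
  {"x":0,"y":0,"z":0,"rx":0,"ry":0,"rz":0,"gripper":100},
  {"x":0,"y":0,"z":0,"rx":0,"ry":0,"rz":0,"gripper":60},
  {"x":0,"y":0,"z":0,"rx":0,"ry":0,"rz":0,"gripper":60},
  {"x":0,"y":0,"z":0,"rx":0,"ry":0,"rz":0,"gripper":60},
])

```text
clock: 7.45
tool_pos: [0.5224, 0.0211, 0.0571]
ee_rot: [179.9, 0.1, 174.9]
contact_force: [0.3, 0.5, 0.3]
gripper_width: 0.0652
```

Request:
apply_moves([
  {"x":0,"y":0,"z":3,"rx":0,"ry":0,"rz":0,"gripper":60},
  {"x":0,"y":0,"z":7,"rx":0,"ry":0,"rz":0,"gripper":60},
  {"x":0,"y":0,"z":12,"rx":0,"ry":0,"rz":0,"gripper":60},
  {"x":-1,"y":0,"z":17,"rx":0,"ry":0,"rz":0,"gripper":100},
  {"x":-1,"y":0,"z":22,"rx":0,"ry":0,"rz":0,"gripper":255},
])

```text
clock: 8.07
tool_pos: [0.5116, 0.0211, 0.2786]
ee_rot: [179.9, 0.1, 174.9]
contact_force: [-0.4, -0.2, -0.2]
gripper_width: 0.035
```

Request:
apply_moves([
  {"x":0,"y":0,"z":4,"rx":0,"ry":0,"rz":0,"gripper":255},
  {"x":0,"y":0,"z":6,"rx":0,"ry":0,"rz":0,"gripper":255},
  {"x":0,"y":0,"z":6,"rx":0,"ry":0,"rz":0,"gripper":255},
])

```text
clock: 8.45
tool_pos: [0.5122, 0.021, 0.3396]
ee_rot: [179.9, 0.2, 174.9]
contact_force: [-0.2, 0.0, -0.8]
gripper_width: -0.0002
```

```bash
python3 tilt.py; python3 avg.py side a6 310 360 145 195 12 10; python3 - <<'E'
from edgefit import *
edgefit("a6",(.650,.0378,-.09),[(0,(.55,.95)),(3,(.05,.95))])
E
python3 zoom.py a6 z7 265 365 120 230 6 20 230
```

```text
8.45 [0.5122 0.021  0.3396] [179.89   0.25 174.92] tiltfix rx,ry [-0.09  0.25  0.  ] F [-0.2  0.  -0.8] w -0.0002
edge 0 22 med res 0.0 std 0.12
edge 3 25 med res 0.01 std 0.08
[ 0.64884237  0.03800428 -0.09537427] -5.464542889976088 markpx [330.98826337 189.79873276]
```

View pics/z7.png

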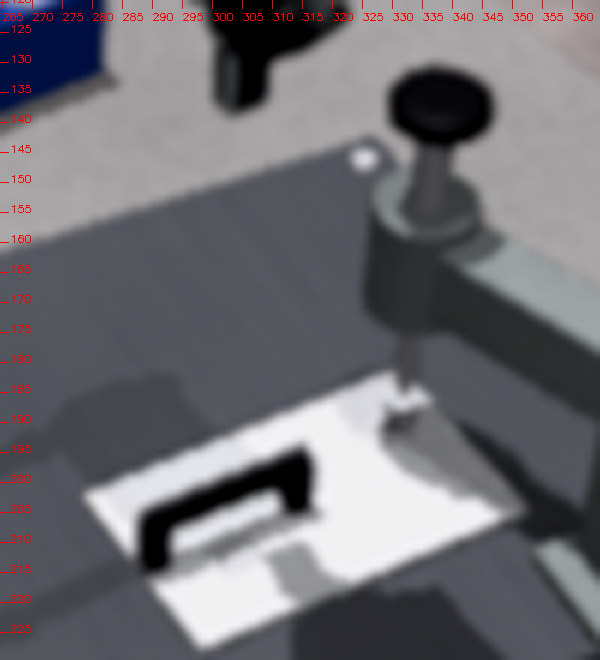

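The cover stayed put after the release, with the mark fit at (0.6488, 0.0380). The tip is at about (332,185) and the ring's blob at about (331,190). I'm going above the knob with the fingers shut.

Request:
apply_moves([
  {"x":3.5,"y":0.4,"z":0,"rx":0,"ry":0,"rz":0,"gripper":255},
  {"x":8,"y":0.9,"z":0,"rx":0,"ry":0,"rz":0,"gripper":255},
  {"x":12,"y":1.3,"z":0,"rx":0,"ry":0,"rz":0,"gripper":255},
  {"x":13.7,"y":1.5,"z":-1,"rx":0,"ry":0,"rz":0,"gripper":255},
  {"x":13.7,"y":1.5,"z":-4,"rx":0,"ry":0,"rz":0,"gripper":255},
])

```text
clock: 9.57
tool_pos: [0.6501, 0.0362, 0.2984]
ee_rot: [179.9, 0.2, 174.9]
contact_force: [-0.9, -0.3, 0.0]
gripper_width: 0.0002
```

Request:
apply_moves([
  {"x":0,"y":0,"z":-1,"rx":0,"ry":0,"rz":0,"gripper":255},
  {"x":0,"y":0,"z":-1,"rx":0,"ry":0,"rz":0,"gripper":255},
])

```text
clock: 9.82
tool_pos: [0.649, 0.0362, 0.2872]
ee_rot: [179.9, 0.0, 174.9]
contact_force: [-0.7, 0.5, 0.5]
gripper_width: 0.0
```

```bash
python3 tilt.py; python3 avg.py side a7 310 360 145 195 12 4; python3 zoom.py a7 z8 300 370 100 170 8 0 230; python3 avg.py top b7 225 300 115 165 8 4;python3 zoom.py b7 z9 225 300 115 165 8 0 230 
```

```text
9.825 [0.649  0.0362 0.2872] [1.7990e+02 5.0000e-02 1.7493e+02] tiltfix rx,ry [-0.1   0.05  0.  ] F [-0.7  0.5  0.5] w 0.0avg.py:7: RuntimeWarning: invalid value encountered in power
  c=np.clip((c/255)**.6*255,0,255).astype(np.uint8)
avg.py:7: RuntimeWarning: invalid value encountered in cast
  c=np.clip((c/255)**.6*255,0,255).astype(np.uint8)
```

View pics/z8.png

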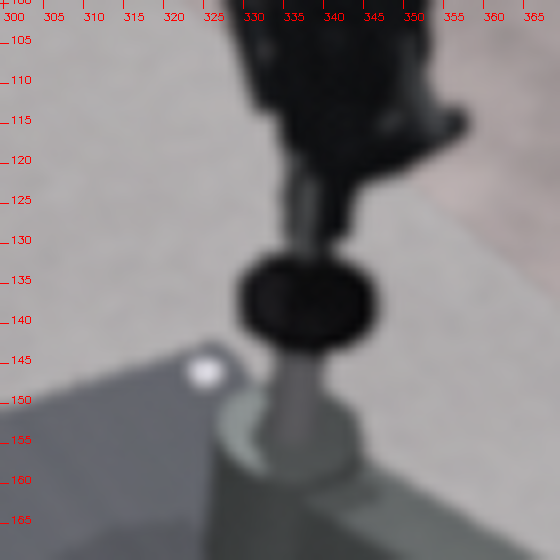

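The closed fingers sit over the knob's middle, with fingertips at about (338,131) and the knob centred at about (338,137). I'm pressing slowly.

Request:
apply_moves([
  {"x":0,"y":0,"z":-1.0,"rx":0,"ry":0,"rz":0,"gripper":255},
  {"x":0,"y":0,"z":-1.5,"rx":0,"ry":0,"rz":0,"gripper":255},
  {"x":0,"y":0,"z":-1.9,"rx":0,"ry":0,"rz":0,"gripper":255},
  {"x":0,"y":0,"z":-2.1,"rx":0,"ry":0,"rz":0,"gripper":255},
  {"x":0,"y":0,"z":-2.1,"rx":0,"ry":0,"rz":0,"gripper":255},
])

```text
clock: 10.85
tool_pos: [0.6501, 0.0362, 0.2686]
ee_rot: [179.9, 0.2, 174.9]
contact_force: [-2.7, -0.2, 2.6]
gripper_width: -0.0002
```

```bash
python3 tilt.py; python3 avg.py side a8 310 360 145 195 12 6; python3 zoom.py a8 z10 300 370 125 200 8 20 230; python3 - <<'E'
from edgefit import *
edgefit("a8",(.650,.0378,-.09),[(0,(.55,.95)),(3,(.05,.95))])
E
```

```text
10.85 [0.6501 0.0362 0.2686] [179.88   0.25 174.93] tiltfix rx,ry [-0.1   0.26  0.  ] F [-2.7 -0.2  2.6] w -0.0002
edge 0 25 med res -0.01 std 0.1
edge 3 25 med res -0.0 std 0.09
[ 0.64880591  0.0381105  -0.09413251] -5.393395574913568 markpx [330.95884134 189.78383254]
```

View pics/z10.png

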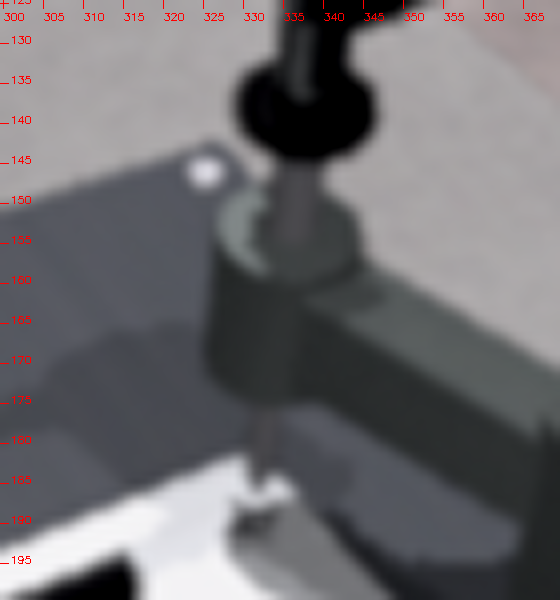

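Request:
apply_moves([
  {"x":0,"y":0,"z":-0.4,"rx":0,"ry":0,"rz":0,"gripper":255},
  {"x":0,"y":0,"z":-0.8,"rx":0,"ry":0,"rz":0,"gripper":255},
  {"x":0,"y":0,"z":-1.2,"rx":0,"ry":0,"rz":0,"gripper":255},
  {"x":0,"y":0,"z":-1.5,"rx":0,"ry":0,"rz":0,"gripper":255},
  {"x":0,"y":0,"z":-1.6,"rx":0,"ry":0,"rz":0,"gripper":255},
])

```text
clock: 11.78
tool_pos: [0.6506, 0.0362, 0.2538]
ee_rot: [179.9, 0.4, 174.9]
contact_force: [-4.4, 1.0, 9.1]
gripper_width: 0.0
```

```bash
python3 tilt.py
```

```text
11.775 [0.6506 0.0362 0.2538] [179.87   0.36 174.93] tiltfix rx,ry [-0.1   0.37  0.  ] F [-4.4  1.   9.1] w 0.0
```

Request:
apply_moves([
  {"x":0,"y":0,"z":-0.2,"rx":0,"ry":0,"rz":0,"gripper":255},
  {"x":0,"y":0,"z":-0.3,"rx":0,"ry":0,"rz":0,"gripper":255},
  {"x":0,"y":0,"z":-0.4,"rx":0,"ry":0,"rz":0,"gripper":255},
  {"x":0,"y":0,"z":-0.4,"rx":0,"ry":0,"rz":0,"gripper":255},
])

```text
clock: 12.28
tool_pos: [0.6507, 0.0362, 0.2518]
ee_rot: [179.9, 0.4, 174.9]
contact_force: [-6.0, -0.7, 11.8]
gripper_width: -0.0003
```

```bash
python3 tilt.py;  python3 avg.py side a9 310 360 145 195 12 6; python3 zoom.py a9 z11 300 370 125 200 8 20 230
```

```text
12.275 [0.6507 0.0362 0.2518] [179.86   0.41 174.93] tiltfix rx,ry [-0.1   0.43  0.  ] F [-6.  -0.7 11.8] w -0.0003
```

View pics/z11.png

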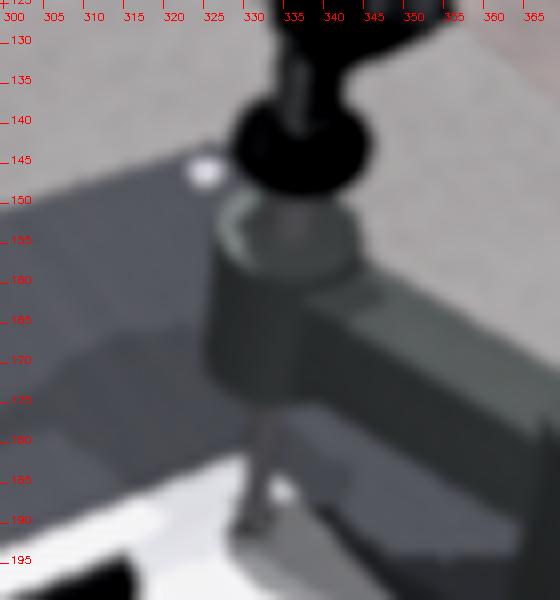

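The tip meets the plate at about (331,190), in the middle of the ring. I'm pushing slightly further to confirm contact.

Request:
apply_moves([
  {"x":0,"y":0,"z":-0.3,"rx":0,"ry":0,"rz":0,"gripper":255},
  {"x":0,"y":0,"z":-0.4,"rx":0,"ry":0,"rz":0,"gripper":255},
  {"x":0,"y":0,"z":-0.4,"rx":0,"ry":0,"rz":0,"gripper":255},
])

```text
clock: 12.95
tool_pos: [0.6506, 0.0362, 0.2514]
ee_rot: [179.9, 0.5, 174.9]
contact_force: [-9.3, -0.2, 18.0]
gripper_width: 0.0004
```

```bash
python3 tilt.py
```

```text
12.95 [0.6506 0.0362 0.2514] [179.86   0.51 174.94] tiltfix rx,ry [-0.1   0.52  0.  ] F [-9.3 -0.2 18. ] w 0.0004
```

The tool moved only 0.4 mm while the force rose to 18 N, so the punch is on the cover. I'm retracting straight up.

Request:
apply_moves([
  {"x":0,"y":0,"z":0.8,"rx":0,"ry":0,"rz":0,"gripper":255},
  {"x":0,"y":0,"z":1.8,"rx":0,"ry":0,"rz":0,"gripper":255},
  {"x":0,"y":0,"z":2.8,"rx":0,"ry":0,"rz":0,"gripper":255},
  {"x":0,"y":0,"z":5,"rx":0,"ry":0,"rz":0,"gripper":255},
  {"x":0,"y":0,"z":8,"rx":0,"ry":0,"rz":0,"gripper":255},
])

```text
clock: 13.58
tool_pos: [0.6504, 0.0362, 0.3298]
ee_rot: [179.9, 0.4, 174.9]
contact_force: [0.9, -0.3, -0.6]
gripper_width: -0.0001
```

Request:
apply_moves([
  {"x":-5,"y":0,"z":2,"rx":0,"ry":0,"rz":0,"gripper":255},
  {"x":-9,"y":0,"z":3,"rx":0,"ry":0,"rz":0,"gripper":255},
  {"x":-12,"y":0,"z":3,"rx":0,"ry":0,"rz":0,"gripper":255},
  {"x":-12,"y":0,"z":3,"rx":0,"ry":0,"rz":0,"gripper":255},
])

```text
clock: 14.08
tool_pos: [0.5294, 0.0363, 0.3599]
ee_rot: [179.9, 0.4, 174.9]
contact_force: [0.1, 0.3, -0.1]
gripper_width: -0.0003
```

```bash
python3 tilt.py;  python3 avg.py side a10 310 360 145 195 12 6; python3 zoom.py a10 z12 265 365 120 230 6 20 230; python3 - <<'E'
from edgefit import *
edgefit("a10",(.650,.0378,-.09),[(0,(.55,.95)),(3,(.05,.95))])
f=np.load("pics/a10.npy");cv2.imwrite("pics/end.png",f.clip(0,255).astype(np.uint8))
E
```

```text
14.075 [0.5294 0.0363 0.3599] [179.86   0.43 174.94] tiltfix rx,ry [-0.1   0.44  0.  ] F [ 0.1  0.3 -0.1] w -0.0003
edge 0 22 med res -0.01 std 0.11
edge 3 25 med res 0.0 std 0.08
[ 0.6488503   0.03803132 -0.09534002] -5.462580574824405 markpx [330.98491287 189.79280851]
```

View pics/z12.png

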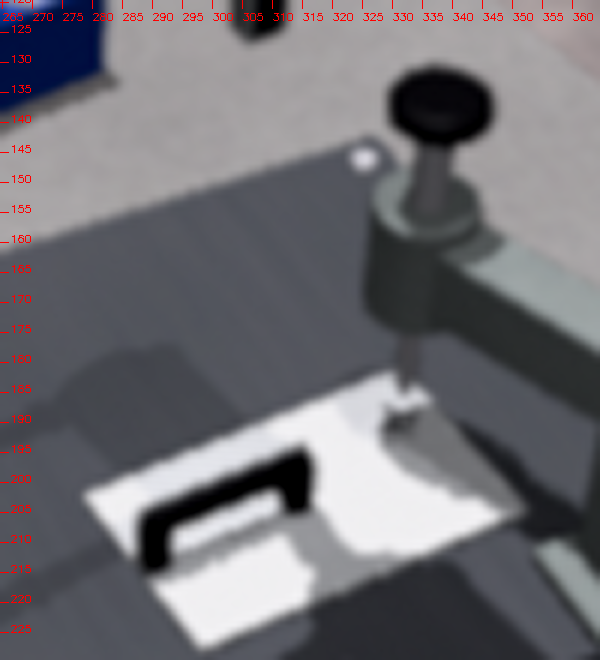

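View pics/end.png

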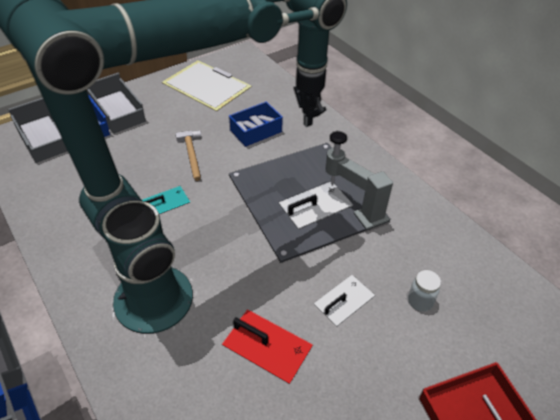

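The knob is back up at (337,137), and the cover hasn't moved. The mallet, bin and jar are in the same places, and the arm is clear of everything. I'm handing in.

```bash
python3 -c "
from bench import env
print(env.hand_in())"
```

```text
the job is handed in; nothing more can be done
None
```

I slid the cover by its handle until the ring was under the punch, pressed the knob until the punch met the cover, and let it spring back up. The job was handed in at about 14.4 s of the 48 s allowed; `env.hand_in()` gives no verdict.

**Choosing the cover:** I took the larger bare plate, the one on the press bed. The smaller bare plate and the red and turquoise ones were left alone.

**Alignment:** In the last side picture, the mark fits at (0.6489, 0.0380). The punch axis estimates were:

| Source | Punch axis (x, y), m |
|---|---|
| Near edges of the bed, side view | (0.6490, 0.0374) |
| Far edges of the bed, side view (two noisier fits) | (0.648 to 0.653, 0.036 to 0.037) |
| Punch tip read directly, side view | (0.6505, 0.0382) |

- The mark is about 0.6 mm off the clean near-edge estimate and 1.7 mm off the direct reading. One of the noisy far-edge fits would put it about 4.5 mm off; I did not trust that one.
- The two cameras disagreed by about 2 mm, so I compared the mark and tip within the side view only. The wrist hid the mark from the top camera.
- The lower rim of the press head showed about 3 pixels higher in the picture than the given dimensions predict. I did not explain this.

**Press:** The force rose from 12 to 18 N over the last 0.4 mm, with the tip seen on the ring. After the release the knob and punch were back up, and the cover had moved less than 0.1 mm by the fit. The mallet, bin and jar look unmoved.

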